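Put the coffee-corner things back in their trays

TASK

Tidy the worktop: stand both squat spice jars upright in the divided rectangular tray, one in each bay, stand both slender pepper mills upright in the round tray, and lay the coffee scoop flat in the undivided rectangular tray, its bowl opening up, everything resting on the tray floors. Do not tip a jar or mill over on the way, and leave the cup and the egg cup where they stand.

Things in the scene. Friction and masses are not known exactly. Their poses are not given: they have to be found in the camera images.
- jar_a: squat white ceramic spice jar, standing: 42 mm diameter, 72 mm tall, the top 12 mm a grey steel lid of 39 mm diameter; about 0.16 kg. Origin: centre of its underside, z up. One of two alike, interchangeable
- jar_b: squat white ceramic spice jar, standing: 42 mm diameter, 72 mm tall, the top 12 mm a grey steel lid of 39 mm diameter; about 0.16 kg. Origin: centre of its underside, z up. One of two alike, interchangeable
- mill_a: slender pale wooden pepper mill, standing: 118 mm tall, foot 42 mm diameter (up to 25 mm height) tapering to a straight 33 mm diameter neck from 55 to 88 mm height, above it a 38 mm head and a small steel knob; about 0.12 kg. Origin: centre of its underside, z up. One of two alike, interchangeable
- mill_b: slender pale wooden pepper mill, standing: 118 mm tall, foot 42 mm diameter (up to 25 mm height) tapering to a straight 33 mm diameter neck from 55 to 88 mm height, above it a 38 mm head and a small steel knob; about 0.12 kg. Origin: centre of its underside, z up. One of two alike, interchangeable
- scoop: steel coffee scoop lying flat on its underside, 110 mm long along its x: a round open bowl (40 mm diameter, 24 mm high, centred at x = +35 mm) and a straight handle bar 14 mm wide and 12 mm high from x = -55 to +17 mm; about 0.06 kg. Origin: middle of its length, at the underside; z up. Free handle to grip: x = -55 to +15 mm
- jar_tray: rectangular wooden tray divided into two equal bays by a wall across its middle, 180 mm (its y) by 90 mm (its x), 12 mm high, walls and floor 5 mm: two bays of 80 mm (x) by 82 mm (y), centred at y = -43 and +43 mm, the dividing wall 5 mm thick along x at y = 0, no higher than the rim. It does not move. Origin: centre of its underside, z up. Place of the jars, one in each bay
- mill_tray: round wooden tray, 170 mm diameter, 12 mm high, walls and floor 5 mm: round floor of 160 mm diameter. It does not move. Origin: centre of its underside, z up. Place of the mills
- scoop_tray: rectangular wooden tray without a divider, 160 mm (its y) by 80 mm (its x), 12 mm high, walls and floor 5 mm: floor 150 x 70 mm, so the scoop fits only along its y (bowl at either end). It does not move. Origin: centre of its underside, z up. Place of the scoop
- cup: blue ceramic cup without handle, 68 mm diameter at the rim, 55 mm tall, standing between the trays; leave alone. Origin: centre of its underside, z up
- egg_cup: white ceramic egg cup, 48 mm diameter, 55 mm tall, standing between the trays; leave alone. Origin: centre of its underside, z up
There are look-alikes about, which are no part of the job. There is more than one size of the scoop; the one meant has the size given above.

How it is judged:
At the end, for the whole second after the job is handed in: Both jars upright (within 0.1 rad) on the floor of the divided tray, one per bay, both mills upright on the floor of the round tray, the scoop flat, bowl up, on the floor of the undivided rectangular tray (each underside 1 to 9 mm above the tray's underside); all released and at rest (x of jar_a in the frame of jar_tray between -0.03 and 0.03 m and y of jar_a in the frame of jar_tray between -0.075 and 0.075 m and z of jar_a in the frame of jar_tray between 0.001 and 0.009 m and angle between each of jar_a, jar_b, mill_a, mill_b, scoop's own z axis and vertical below 0.1 rad and linear speed of each of jar_a, jar_b, mill_a, mill_b, scoop below 0.02 m/s and angular speed of each of jar_a, jar_b, mill_a, mill_b, scoop below 0.2 rad/s and x of jar_b in the frame of jar_tray between -0.03 and 0.03 m and y of jar_b in the frame of jar_tray between -0.075 and 0.075 m and z of jar_b in the frame of jar_tray between 0.001 and 0.009 m and x of mill_a in the frame of mill_tray between -0.07 and 0.07 m and y of mill_a in the frame of mill_tray between -0.07 and 0.07 m and z of mill_a in the frame of mill_tray between 0.001 and 0.009 m and horizontal distance between each of mill_a, mill_b and mill_tray below 0.068 m and x of mill_b in the frame of mill_tray between -0.07 and 0.07 m and y of mill_b in the frame of mill_tray between -0.07 and 0.07 m and z of mill_b in the frame of mill_tray between 0.001 and 0.009 m and ((y of jar_a in the frame of jar_tray above 0.01 m and y of jar_b in the frame of jar_tray below -0.01 m) or (y of jar_a in the frame of jar_tray below -0.01 m and y of jar_b in the frame of jar_tray above 0.01 m)) and x of scoop in the frame of scoop_tray between -0.03 and 0.03 m and y of scoop in the frame of scoop_tray between -0.035 and 0.035 m and z of scoop in the frame of scoop_tray between 0.001 and 0.009 m); the robot touches nothing.
It fails at once if a jar or mill is tipped over (more than 0.9 rad) (angle between any of jar_a, jar_b, mill_a, mill_b's own z axis and vertical above 0.9 rad).
It fails at once if the cup or egg cup is moved by more than 30 mm or tipped over (distance of any of cup, egg_cup from where it was at the start of the episode above 0.03 m or angle between any of cup, egg_cup's own z axis and vertical above 0.6 rad).
It also fails if it takes over 128 s, if anything falls off the work surface, if the arm or the gripper's body presses on something with over 40 N, if the wrist force passes 120 N, or if a joint passes its speed limit or range.

ROBOT

A 7-joint arm with a two-finger parallel gripper is mounted at the origin on the work surface. World frame = base frame: x ahead of the robot, y to its left, z up, the work surface at z = 0. Lengths are in m, angles in rad, forces in N, time in s.
With the tool pointing down it reaches from about 0.425 to 0.975 m from the base axis. Payload 16.7 kg.
Tool frame: the origin (TCP) lies on the centre line of the jaws, within the pads' length; the fingertips stand 17 mm ahead of it and the grasp point (between the pads) lies 2 mm behind it; z points along the fingers, y is the line along which they close (so a half turn about z gives the same grasp; the last joint's range is limited). The gripper opens to 85 mm and grips with 20 to 120 N. Pads are 22 mm wide; open, the fingers measure 114 mm over their backs; the gripper's body (76 mm by 85 mm) begins 54 mm behind the grasp point. The pads swing forward as they close: fully open they stand 13 mm farther back than shut.
Start: joints at [-1.385, 0.426, 0.074, 1.606, -0.034, 1.111, -0.067], TCP at [0.222, 0.637, 0.248] pointing down, gripper open.
Joint ranges: [-2.85, 2.85], [-0.5, 2.14], [-1.23, 1.37], [0.21, 2.46], [-1.02, 4.16], [0.16, 2.05], [-2.73, 2.73]. Speed limits (rad/s): [1.89, 1.89, 2.39, 2.39, 3.01, 3.01, 3.01].

INTERFACE

Orientations are given as [roll, pitch, yaw] about the fixed x, y, z axes, in that order (R = Rz(yaw) Ry(pitch) Rx(roll)).
In Python, from plant import robot, vision gives the robot as it stands.
- The arm moves only by the tool play_rows, never from a script. Its argument "rows" is a list that holds one entry, the list of rows, each a list of 6 numbers: the shift along the world's x, y, z in cm, then the turn, a rotation vector about the world's x, y, z in degrees. A call has 1 to 10 rows; each row is the pose to reach, as a shift and turn from the pose commanded when the call began; what a row does not reach only later rows make up. A row lasts 1/12 s, in which the tool goes at most 41.7 mm and 7.16 degrees, less where a joint would pass 70% of its speed; a pose out of reach is approached as far as the arm can. A call with a gripper value outside its range is refused whole. "fingers" is the opening, from -1 (shut) to 1 (fully open), set as the call begins (left out, the last holds). The fingers move at their own pace and stop on an object; "grip_force" is the grip in N (left out, the last holds). Time passes only in rows, so rows that repeat a pose let the fingers close. It gives the time, the measured TCP pose, the force, the opening and the grip force at its end, in the units of the state.
- robot.observe(): the state, without advancing time (a new reading comes with each control period).
- vision.get_image(name): name is "scene" or "top" or "wrist"; returns the picture (420x560x3 uint8, red, green, blue); there is no depth.
- vision.camera_params(name): a dict with "mtx" (3x3 intrinsics, pixels), "position" and "rotation" of the camera in the world. Camera axes: x right, y down, z forward; pixel columns grow to the right and rows downward; lengths in m; the calibration is good to about 2 mm. A picture is of the moment at which its call begins: read the wrist's pose just before it. camera_params takes no time and is no camera call; for the wrist camera it gives the pose at the moment of the call.
- robot.job_done(): hands the job in; it is judged then, once.
The state is a dict: "t": time; "joint_pos": joint angles; "joint_vel": joint speeds; "joint_efforts": joint torques, N m; "ee_pos": TCP position; "tcp_rot": TCP orientation; "wrist_force": force on the tool from outside, world axes, zero at the start; "wrist_torque": the same for the moment, N m; "opening": finger opening in m; "grip_force": force on a finger pad.
Only numpy, scipy, OpenCV 4.12 (cv2) and the standard library are available. Lean on these libraries where they do the work, as an engineer would, in place of code of your own. Each camera call takes 0.05 s, during which the arm holds its last target. There are 200 camera calls.

## Working session

There is one attempt and no reset: what is moved stays moved. The work goes in short steps, Python scripts to look and compute and a tool call to move; the robot and the scene stay as the last step left them, time stands still between calls to the robot, and variables do not carry over. Pictures are saved under pics/ and viewed, at most 14 in all, crops included, and the job is handed in when it is done.

Besides the shell and the picture viewer there is one more tool, called after "Request:" as name(argument=value, ...) on one line, values as JSON. play_rows: Moves the arm, as the interface text tells. Its arguments: {"type":"object","properties":{"rows":{"type":"array","items":{"type":"array","items":{"type":"array","items":{"type":"number"}}}},"fingers":{"type":"number"},"grip_force":{"type":"number"}},"required":["rows"]}

```bash
mkdir -p pics; ls
python3 - <<'E'
from plant import robot, vision
import cv2
for n in("scene","top"):
    im=vision.get_image(n); cv2.imwrite(f"pics/{n}0.png",cv2.resize(im[:,:,::-1],(800,600),interpolation=cv2.INTER_CUBIC))
    p=vision.camera_params(n); print(n,p)
print(robot.observe())
E
```

```text
pics
scene {'mtx': array([[478.1199891 ,   0.        , 272.81049992],
       [  0.        , 478.1199891 , 213.06832056],
       [  0.        ,   0.        ,   1.        ]]), 'position': array([ 1.14173462, -0.7489871 ,  0.76288983]), 'rotation': array([-2.19362296,  0.01614976,  0.71467186])}
top {'mtx': array([[445.1567849 ,   0.        , 275.29872695],
       [  0.        , 445.1567849 , 209.50075767],
       [  0.        ,   0.        ,   1.        ]]), 'position': array([ 0.38477834, -0.00867984,  1.02513862]), 'rotation': array([-3.09485621,  0.01380993, -1.54589454])}
{'t': 0.1, 'joint_pos': array([-1.38448415,  0.42667811,  0.07384209,  1.60653154, -0.0340763 ,
        1.1108022 , -0.06711556]), 'joint_vel': array([-0.0003635 , -0.00127734,  0.00078238, -0.00132294,  0.00021734,
        0.00146933, -0.0003797 ]), 'joint_efforts': array([ 6.40602491e-03, -9.51535249e+01,  3.77089575e+00, -4.64402676e+01,
        1.96578470e-02,  6.56355929e-03, -4.66904987e-05]), 'ee_pos': array([0.22234634, 0.63696379, 0.24767958]), 'tcp_rot': array([-3.14043639e+00,  9.87258598e-05,  2.80575415e+00]), 'wrist_force': array([-1.05314353,  0.46084685,  0.51235892]), 'wrist_torque': array([ 0.00523661, -0.04840005, -0.04147269]), 'grip_force': 0.0, 'opening': 0.08494014056749218}
```

View pics/top0.png

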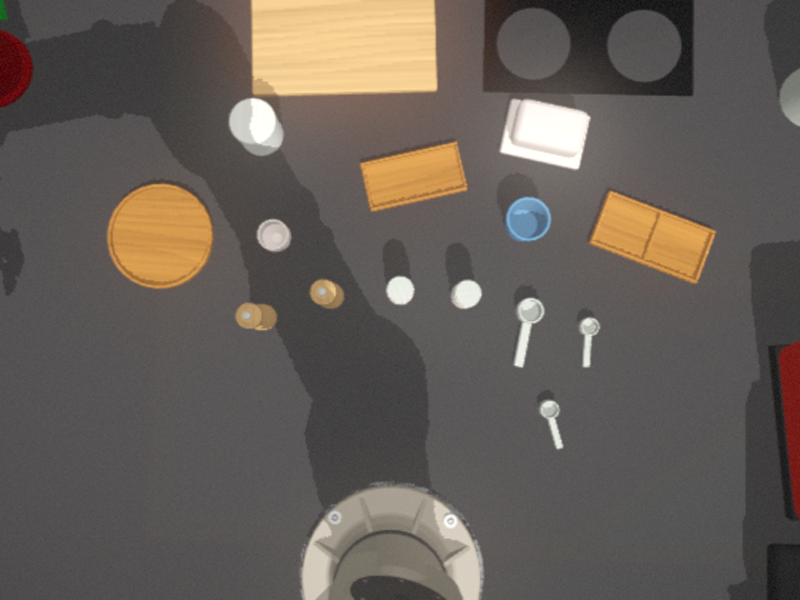

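View pics/scene0.png

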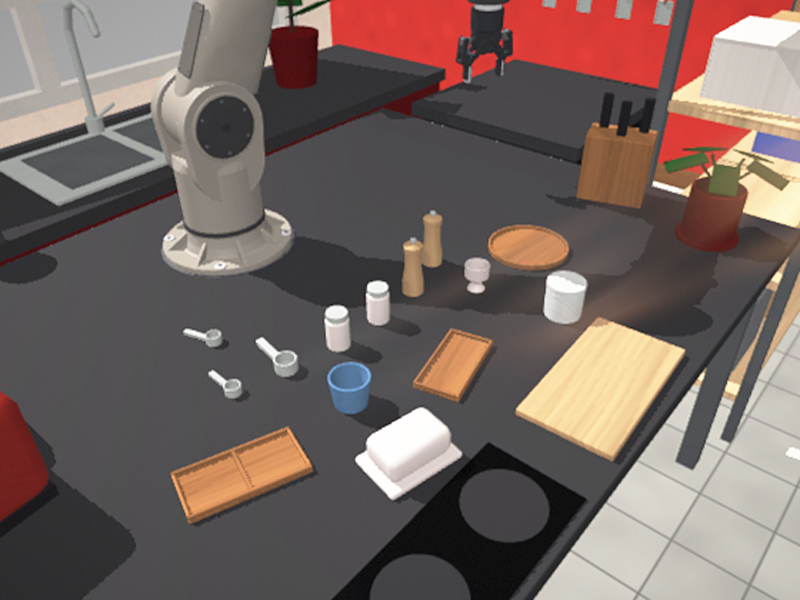

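The top view shows mills at (324,292) and (250,316), and jars at (400,290) and (466,294). The trays are at (160,236) round, (413,176) plain and (652,237) divided. The scoop candidates, by bowl pixel, are (530,310), (589,327) and (549,410). The first looks about 110 mm long and the others about 75 mm. Other things to avoid confusing: the egg cup at (274,235), the cup at (528,219), the tall white canister at (255,125) and the butter dish at (547,133).

```bash
cat > h.py <<'E'
import numpy as np, cv2
from scipy.spatial.transform import Rotation as R
from plant import robot, vision
def ray(n,uv,z,p=None):
    p=p or vision.camera_params(n); K=p["mtx"]; M=R.from_euler("xyz",p["rotation"]).as_matrix()
    d=M@np.linalg.solve(K,[uv[0],uv[1],1.]); c=p["position"]; return (c+d*(z-c[2])/d[2])
def proj(n,P,p=None):
    p=p or vision.camera_params(n); M=R.from_euler("xyz",p["rotation"]).as_matrix()
    q=p["mtx"]@(M.T@(np.array(P)-p["position"])); return q[:2]/q[2]
E
python3 - <<'E'
from h import *
im=vision.get_image("top"); hsv=cv2.cvtColor(im,cv2.COLOR_RGB2HSV)
m=cv2.inRange(hsv,(8,110,90),(25,255,255))
c,_=cv2.findContours(m,cv2.RETR_EXTERNAL,cv2.CHAIN_APPROX_NONE)
for k in c:
    if cv2.contourArea(k)<600: continue
    W=np.array([ray("top",q,.012)[:2] for q in k[:,0]],np.float32)
    r=cv2.minAreaRect(W*1000); print("tray px",k[:,0].mean(0)*1.4286,np.round(r,1) if 0 else r)
s=2
for nm,x0,y0 in(("a",150,180),):
    pass
crop=im[185:325,150:430]; big=cv2.resize(crop[:,:,::-1],None,fx=2.857,fy=2.857,interpolation=cv2.INTER_CUBIC)
cv2.imwrite("pics/crop1.png",big); print(big.shape)
E
```

```text
tray px [651.76481267 236.51410317] ((542.3450927734375, -402.56719970703125), (182.02906799316406, 93.16260528564453), 69.9238510131836)
tray px [159.84522981 235.53355673] ((525.5165405273438, 384.81988525390625), (171.7972412109375, 168.59274291992188), 46.99920654296875)
tray px [412.893972 175.86066 ] ((631.2688598632812, -20.222640991210938), (82.84835052490234, 160.27601623535156), 13.958495140075684)
(400, 800, 3)
```

View pics/crop1.png

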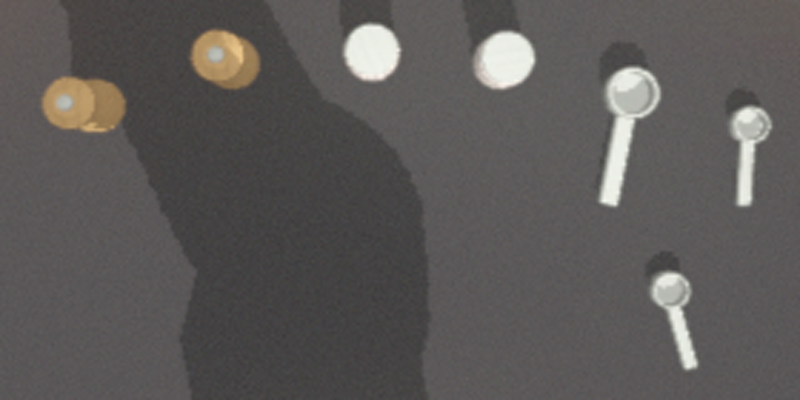

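The crop shows knobs at (64,102) and (215,55), and lids at (372,51) and (507,58). The big scoop has its bowl at (633,93) and handle end at (609,204), the smaller ones are at (750,125) and (670,290).

Run:
```python
from h import *
f=lambda u,v:(u/2.857+150-.2,v/2.857+185-.2)
for n,u,v,z in(("millA",64,102,.118),("millB",215,55,.118),("jar1",372,51,.072),("jar2",507,58,.072),("bowl",633,93,.024),("hend",609,204,.012),("hneck",626,118,.012),("s2bowl",750,125,.018),("s2h",744,204,.01),("s3b",670,290,.018),("s3h",690,367,.01)):
    print(n,np.round(ray("top",f(u,v),z)*1000,1))
for n,u,v,z in(("millA",433,213,.118),("millB",413,240,.118),("jar1",377,287,.072),("jar2",337,313,.072),("bowl",285,355,.024),("egg",477,265,.055),("cup",350,374,.055)):
    print("scene",n,np.round(ray("scene",(u*.7,v*.7),z)*1000,1))
print("egg,cup,canister(z.07?)",*[np.round(ray("top",(u*.7,v*.7),z)*1000) for u,v,z in((274,235,.055),(528,219,.055),(255,125,.09))])
b=ray("top",f(633,93),.024);h=ray("top",f(609,204),.012);d=b-h
print("scoop bowl-hend",np.linalg.norm(d[:2]),np.degrees(np.arctan2(d[1],d[0])),b-35/90*d)
```

```text
millA [399.3 215.1 118. ]
millB [435.5 107.9 118. ]
jar1 [444.   -4.1  72. ]
jar2 [ 441.1 -105.4   72. ]
bowl [ 418.9 -209.6   24. ]
hend [ 330.9 -194.3   12. ]
hneck [ 399.3 -206.7   12. ]
s2bowl [ 396.1 -303.    18. ]
s2h [ 333.6 -301.3   10. ]
s3b [ 265.3 -242.    18. ]
s3h [ 204.5 -260.3   10. ]
scene millA [407.7 212.2 118. ]
scene millB [444.  105.3 118. ]
scene jar1 [450.   -3.7  72. ]
scene jar2 [ 449.9 -106.2   72. ]
scene bowl [ 418.2 -203.1   24. ]
scene egg [531.2 193.5  55. ]
scene cup [ 561.2 -191.9   55. ]
egg,cup,canister(z.07?) [524. 192.  55.] [ 558. -197.   55.] [684. 219.  90.]
scoop bowl-hend 0.08924007294825631 -9.82196498518433 [ 0.38465457 -0.20364393  0.01933333]
```

The scoop measures 89 mm from bowl centre to handle end, against 90 mm specified, so the big one is the right scoop. Tray sizes also match. Moving above the first mill.

Request:
play_rows(rows=[[[3,-7,0,0,0,0],[7,-16,0,0,0,0],[10,-24,0,0,0,0],[13,-30,0,0,0,0],[15,-35,0,0,0,0],[16.5,-39,0,0,0,0],[18.1,-42.3,0,0,0,0],[18.1,-42.3,0,0,0,0],[18.1,-42.3,0,0,0,0],[18.1,-42.3,0,0,0,0]]], fingers=1, grip_force=40)

```text
t: 0.98
ee_pos: [0.3865, 0.2522, 0.2484]
tcp_rot: [3.141, -0.0, 2.806]
wrist_force: [1.5, -0.5, -0.2]
opening: 0.0854
grip_force: 0.0
```

Request:
play_rows(rows=[[[0,0,0,0,0,0],[0,0,0,0,0,0],[0,0,0,0,0,0]]])

```text
t: 1.23
ee_pos: [0.3863, 0.2543, 0.2484]
tcp_rot: [3.141, -0.0, 2.805]
wrist_force: [-0.2, 0.8, 0.3]
opening: 0.0854
grip_force: 0.0
```

Request:
play_rows(rows=[[[1.7,-4,0,0,0,0],[1.7,-4,-2,0,0,0],[1.7,-4,-2,0,0,0],[1.7,-4,-2,0,0,0]]])

```text
t: 1.57
ee_pos: [0.4026, 0.2149, 0.2279]
tcp_rot: [-3.14, -0.001, 2.807]
wrist_force: [0.9, 1.4, -0.3]
opening: 0.0857
grip_force: 0.0
```

Run:
```python
from h import *
p=vision.camera_params("wrist"); im=vision.get_image("wrist")
cv2.imwrite("pics/w1.png",im[:,:,::-1])
print(p, robot.observe()["ee_pos"])
for P in((.403,.214,.118),(.399,.215,.118),(.408,.212,.118),(.403,.214,0)): print(P,proj("wrist",P,p))
```

```text
{'mtx': array([[353.92634202,   0.        , 278.80869625],
       [  0.        , 353.92634202, 212.23172607],
       [  0.        ,   0.        ,   1.        ]]), 'position': array([0.34009047, 0.23723657, 0.35461647]), 'rotation': array([2.8676088 , 0.00311976, 1.23472381])} [0.40286548 0.21539424 0.22846448]
(0.403, 0.214, 0.118) [278.15816316 212.99504788]
(0.399, 0.215, 0.118) [277.61300607 207.28370193]
(0.408, 0.212, 0.118) [277.81978085 220.39975669]
(0.403, 0.214, 0) [278.72609419 181.32486025]
```

View pics/w1.png

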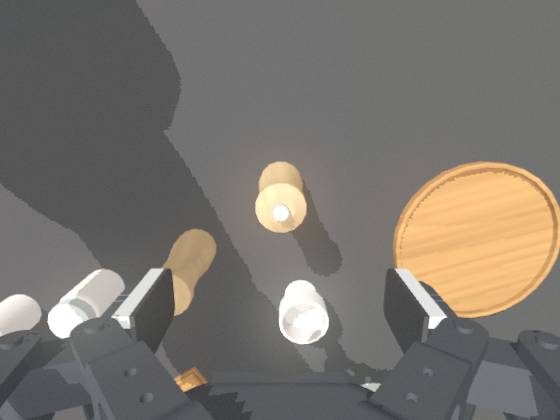

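The wrist view has the knob at (281,212), where (403,214) projects to (278,213), so the average of the two cameras is right. Descending and gripping.

Request:
play_rows(rows=[[[0,0,-4,0,0,0],[0,0,-8,0,0,0],[0,0,-12,0,0,0],[0,0,-15.4,0,0,0],[0,0,-15.4,0,0,0],[0,0,-15.4,0,0,0]]])

```text
t: 2.12
ee_pos: [0.4027, 0.2147, 0.0741]
tcp_rot: [-3.139, -0.002, 2.807]
wrist_force: [-0.0, 0.0, 0.3]
opening: 0.0857
grip_force: 0.0
```

Request:
play_rows(rows=[[[0,0,0,0,0,0],[0,0,0,0,0,0],[0,0,0,0,0,0],[0,0,0,0,0,0],[0,0,0,0,0,0],[0,0,0,0,0,0],[0,0,0,0,0,0],[0,0,0,0,0,0]]], fingers=-1, grip_force=40)

```text
t: 2.78
ee_pos: [0.4043, 0.2151, 0.0758]
tcp_rot: [3.139, 0.001, 2.806]
wrist_force: [-0.7, 0.9, 15.5]
opening: 0.0356
grip_force: 38.3
```

Request:
play_rows(rows=[[[0,0,1,0,0,0],[0,0,2,0,0,0],[0,0,4,0,0,0],[0,0,4,0,0,0],[0,0,4,0,0,0]]])

```text
t: 3.2
ee_pos: [0.4039, 0.2147, 0.1158]
tcp_rot: [3.139, 0.001, 2.806]
wrist_force: [0.2, -1.0, -1.6]
opening: 0.0355
grip_force: 40.4
```

Run:
```python
from h import *
a=vision.get_image("scene")[90:240,220:420]; b=vision.get_image("wrist")
a=cv2.resize(a,(400,300),interpolation=cv2.INTER_CUBIC); b=cv2.resize(b,(400,300))
cv2.imwrite("pics/g1.png",np.hstack([a,b])[:,:,::-1]); print(robot.observe()["wrist_force"])
```

```text
[ 0.23891949  0.73244328 -2.48314024]
```

View pics/g1.png

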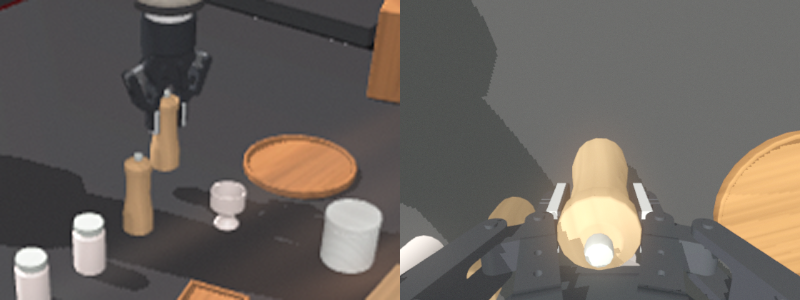

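The mill is held upright. Carrying it to the round tray along a clear path.

Request:
play_rows(rows=[[[0.9,1.8,0,0,0,0],[2.2,4.5,1,0,0,0],[3.9,8,1,0,0,0],[5.6,11.5,1,0,0,0],[7.1,14.5,0,0,0,0],[8.2,16.8,0,0,0,0],[8.8,18.1,0,0,0,0],[8.8,18.1,-1,0,0,0],[8.8,18.1,-2.5,0,0,0],[8.8,18.1,-2.9,0,0,0]]])

```text
t: 4.13
ee_pos: [0.49, 0.3939, 0.0824]
tcp_rot: [-3.138, -0.002, 2.806]
wrist_force: [-1.3, -0.3, -2.3]
opening: 0.0358
grip_force: 40.5
```

Request:
play_rows(rows=[[[0,0,-0.2,0,0,0],[0,0,-0.5,0,0,0],[0,0,-0.5,0,0,0],[0,0,-0.5,0,0,0]]])

```text
t: 4.47
ee_pos: [0.4916, 0.3951, 0.081]
tcp_rot: [3.141, 0.0, 2.805]
wrist_force: [-0.3, 0.9, 1.3]
opening: 0.0359
grip_force: 40.4
```

Request:
play_rows(rows=[[[0,0,0,0,0,0],[0,0,0,0,0,0],[0,0,0,0,0,0],[0,0,0,0,0,0],[0,0,2,0,0,0],[0,0,5,0,0,0],[0,0,9,0,0,0],[0,0,13,0,0,0],[0,0,15,0,0,0],[0,0,15,0,0,0]]], fingers=0.5)

```text
t: 5.3
ee_pos: [0.493, 0.3964, 0.2358]
tcp_rot: [3.135, 0.003, 2.805]
wrist_force: [-0.5, -0.5, 0.3]
opening: 0.0641
grip_force: 0.0
```

Request:
play_rows(rows=[[[-0.8,-4,0,0,0,0],[-1.5,-8,0,0,0,0],[-2.2,-12,0,0,0,0],[-3,-16,0,0,0,0],[-3.7,-20,0,0,0,0],[-4.5,-24,0,0,0,0],[-5.3,-28.8,0,0,0,0],[-5.3,-28.8,0,0,0,0],[-5.3,-28.8,0,0,0,0]]], fingers=1)

```text
t: 6.05
ee_pos: [0.4378, 0.1043, 0.2304]
tcp_rot: [3.141, -0.0, 2.802]
wrist_force: [1.1, 0.4, 0.4]
opening: 0.0851
grip_force: 0.0
```

Request:
play_rows(rows=[[[0.1,0.2,-3,0,0,0],[0.1,0.2,-7,0,0,0],[0.1,0.2,-11,0,0,0],[0.1,0.2,-14,0,0,0],[0.1,0.2,-15.7,0,0,0],[0.1,0.2,-15.7,0,0,0],[0.1,0.2,-15.7,0,0,0]]])

```text
t: 6.63
ee_pos: [0.439, 0.1093, 0.0729]
tcp_rot: [-3.14, -0.001, 2.806]
wrist_force: [0.5, 0.0, 0.2]
opening: 0.0854
grip_force: 0.0
```

Request:
play_rows(rows=[[[0,0,0,0,0,0],[0,0,0,0,0,0],[0,0,0,0,0,0],[0,0,0,0,0,0],[0,0,0,0,0,0],[0,0,0,0,0,0],[0,0,0,0,0,0],[0,0,0,0,0,0]]], fingers=-1)

```text
t: 7.3
ee_pos: [0.4401, 0.1095, 0.0743]
tcp_rot: [3.14, 0.001, 2.806]
wrist_force: [-0.3, -0.9, 12.5]
opening: 0.0353
grip_force: 38.4
```

Request:
play_rows(rows=[[[0,0,1,0,0,0],[0,0,3,0,0,0],[0,0,6,0,0,0],[0,0,10,0,0,0],[0,0,12,0,0,0],[0,0,12,0,0,0],[0,0,12,0,0,0]]])

```text
t: 7.88
ee_pos: [0.4398, 0.1095, 0.195]
tcp_rot: [3.139, 0.002, 2.806]
wrist_force: [0.1, 0.5, -1.7]
opening: 0.0351
grip_force: 40.6
```

Request:
play_rows(rows=[[[1.2,2,0,0,0,0],[2.8,5,0,0,0,0],[4.5,8.7,0,0,0,0],[6.2,12.4,0,0,0,0],[8,16.1,0,0,0,0],[9.5,19.8,0,0,0,0],[11,23.5,0,0,0,0],[11.7,25.8,0,0,0,0],[11.9,26.5,0,0,0,0],[11.9,26.5,0,0,0,0]]])

```text
t: 8.72
ee_pos: [0.5575, 0.3759, 0.1914]
tcp_rot: [-3.139, -0.001, 2.808]
wrist_force: [-0.3, -0.6, -1.6]
opening: 0.0354
grip_force: 40.6
```

Request:
play_rows(rows=[[[0,0,-3,0,0,0],[0,0,-6,0,0,0],[0,0,-9,0,0,0],[0,0,-10.7,0,0,0],[0,0,-11.3,0,0,0],[0,0,-11.7,0,0,0],[0,0,-11.8,0,0,0],[0,0,-11.8,0,0,0]]])

```text
t: 9.38
ee_pos: [0.5587, 0.3718, 0.0763]
tcp_rot: [-3.141, 0.0, 2.804]
wrist_force: [-1.6, -3.1, 8.5]
opening: 0.0334
grip_force: 38.3
```

Request:
play_rows(rows=[[[0,0,0.1,0,0,0],[0,0,0.1,0,0,0],[0,0,0.1,0,0,0],[0,0,0.1,0,0,0],[0,0,3,0,0,0],[0,0,6,0,0,0],[0,0,10,0,0,0],[0,0,13,0,0,0],[0,0,13,0,0,0],[0,0,13,0,0,0]]], fingers=0.5)

```text
t: 10.22
ee_pos: [0.559, 0.3746, 0.2074]
tcp_rot: [3.139, 0.002, 2.806]
wrist_force: [-0.8, 0.1, -0.9]
opening: 0.0639
grip_force: 0.0
```

Run:
```python
from h import *
a=vision.get_image("scene")[90:240,270:470]; b=vision.get_image("top")[110:260,50:250]
f=lambda a:cv2.resize(a,(400,300),interpolation=cv2.INTER_CUBIC)
cv2.imwrite("pics/m2.png",np.hstack([f(a),f(b)])[:,:,::-1])
```

```text
(no output)
```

View pics/m2.png

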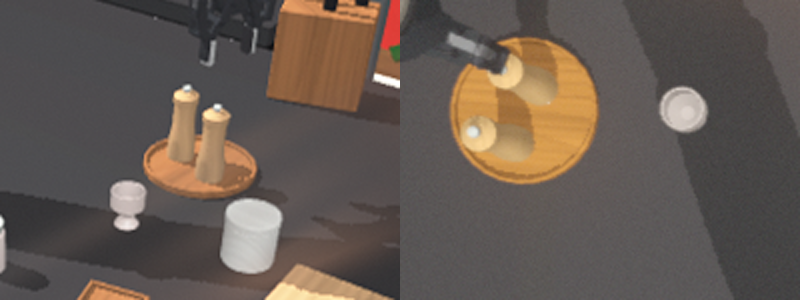

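Both mills stand upright in the round tray, with feet inside the rim. Next the jars.

Request:
play_rows(rows=[[[-1,-4,0,0,0,0],[-2.1,-8,0,0,0,0],[-3.3,-12,0,0,0,0],[-4.5,-16,0,0,0,0],[-5.6,-20,0,0,0,0],[-6.8,-24,0,0,0,0],[-8,-28,0,0,0,0],[-9.2,-32,0,0,0,0],[-10.4,-35.5,0,0,0,0],[-11.2,-37.9,0,0,0,0]]], fingers=1)

```text
t: 11.15
ee_pos: [0.444, -0.008, 0.2043]
tcp_rot: [-3.14, -0.002, 2.803]
wrist_force: [0.6, -1.3, -0.8]
opening: 0.0854
grip_force: 0.0
```

Request:
play_rows(rows=[[[0,0,0,0,0,0],[0,0,0,0,0,0]]])

```text
t: 11.32
ee_pos: [0.4454, -0.0059, 0.2046]
tcp_rot: [-3.141, -0.001, 2.803]
wrist_force: [0.5, 0.4, -0.9]
opening: 0.0853
grip_force: 0.0
```

Run:
```python
from h import *
p=vision.camera_params("wrist"); im=vision.get_image("wrist")
print(robot.observe()["ee_pos"])
# white blob near each expected lid
for P in((.447,-.004,.072),(.445,-.106,.072)):
    u,v=proj("wrist",P,p); print(u,v)
cv2.imwrite("pics/w2.png",im[:,:,::-1])
```

```text
[ 0.44595089 -0.00483115  0.20475483]
282.26820964507544 205.12473442364038
158.33377889791007 244.80188393254528
```

View pics/w2.png

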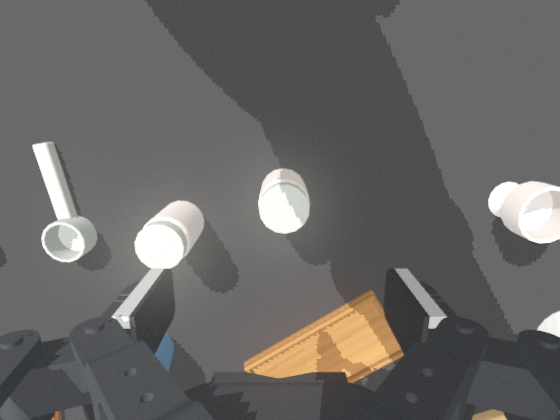

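The lids sit at (284,208) and (161,246), within 3 px of the predictions. Gripping jar 1.

Request:
play_rows(rows=[[[0.2,0.1,-4,0,0,0],[0.2,0.1,-8,0,0,0],[0.2,0.1,-12,0,0,0],[0.2,0.1,-15,0,0,0],[0.2,0.1,-16.6,0,0,0],[0.2,0.1,-16.6,0,0,0],[0.2,0.1,-16.6,0,0,0]]])

```text
t: 11.95
ee_pos: [0.4478, -0.0034, 0.0386]
tcp_rot: [-3.14, -0.002, 2.807]
wrist_force: [0.0, -0.2, 0.5]
opening: 0.0852
grip_force: 0.0
```

Request:
play_rows(rows=[[[0,0,0,0,0,0],[0,0,0,0,0,0],[0,0,0,0,0,0],[0,0,0,0,0,0],[0,0,0,0,0,0],[0,0,0,0,0,0],[0,0,0,0,0,0]]], fingers=-1)

```text
t: 12.53
ee_pos: [0.449, -0.0034, 0.0404]
tcp_rot: [3.14, 0.001, 2.806]
wrist_force: [-2.9, 1.2, 16.9]
opening: 0.0412
grip_force: 38.2
```

Request:
play_rows(rows=[[[0,0,1,0,0,0],[0,0,3,0,0,0],[0,0,6,0,0,0],[0,0,9,0,0,0],[0,0,11,0,0,0],[0,0,12,0,0,0],[0,0,12,0,0,0]]])

```text
t: 13.12
ee_pos: [0.4493, -0.0034, 0.1615]
tcp_rot: [3.139, 0.003, 2.806]
wrist_force: [1.3, 0.6, -1.8]
opening: 0.041
grip_force: 41.0
```

Request:
play_rows(rows=[[[0.4,-2,0,0,0,0],[1,-5.5,0,0,0,0],[1.7,-9.5,0,0,0,0],[2.4,-13.5,0,0,0,0],[3.1,-17.5,0,0,0,0],[3.8,-21.5,0,0,0,0],[4.5,-25.5,0,0,0,0],[5.2,-29.5,0,0,0,0],[5.9,-33.5,0,0,0,0],[6.6,-37,0,0,0,0]]])

```text
t: 13.95
ee_pos: [0.5135, -0.3763, 0.1573]
tcp_rot: [-3.142, -0.002, 2.805]
wrist_force: [0.3, 1.2, -1.5]
opening: 0.0411
grip_force: 40.9
```

Request:
play_rows(rows=[[[0.7,-3.5,0,0,0,0],[1.2,-6.5,0,0,0,0],[1.3,-7,0,0,0,0],[1.3,-7,0,0,0,0],[1.3,-7,0,0,0,0]]])

```text
t: 14.37
ee_pos: [0.5266, -0.4433, 0.1574]
tcp_rot: [3.141, -0.002, 2.805]
wrist_force: [-0.9, 0.1, -1.4]
opening: 0.0411
grip_force: 41.0
```

Request:
play_rows(rows=[[[0,0,-3,0,0,0],[0,0,-6,0,0,0],[0,0,-8.5,0,0,0],[0,0,-10.2,0,0,0],[0,0,-10.8,0,0,0],[0,0,-11.2,0,0,0],[0,0,-11.3,0,0,0],[0,0,-11.3,0,0,0]]])

```text
t: 15.03
ee_pos: [0.5278, -0.4437, 0.0471]
tcp_rot: [-3.141, 0.001, 2.806]
wrist_force: [-0.3, -0.3, -1.1]
opening: 0.0407
grip_force: 41.0
```

Run:
```python
from h import *
o=robot.observe(); print(o["ee_pos"],o["wrist_force"])
a=vision.get_image("scene")[230:380,80:280]; b=vision.get_image("top")[110:260,340:540]
f=lambda a:cv2.resize(a,(400,300),interpolation=cv2.INTER_CUBIC)
cv2.imwrite("pics/j1.png",np.hstack([f(a),f(b)])[:,:,::-1])
```

```text
[ 0.52776756 -0.44369937  0.04712976] [-0.26803504 -0.2848285  -1.05450653]
```

View pics/j1.png

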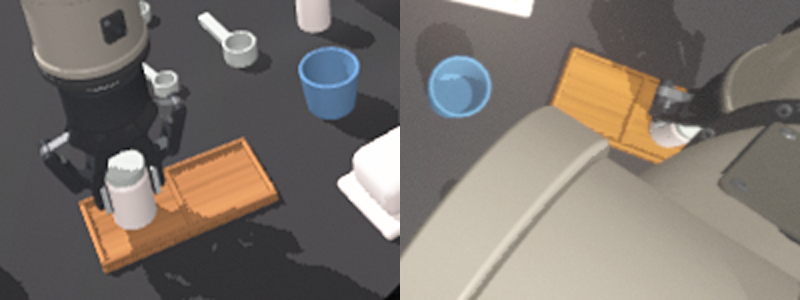

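The jar is inside the far bay, about 2 mm above the floor. Lowering it, releasing, and moving to jar 2.

Request:
play_rows(rows=[[[0,0,-0.1,0,0,0],[0,0,-0.2,0,0,0],[0,0,-0.3,0,0,0],[0,0,-0.3,0,0,0]]])

```text
t: 15.47
ee_pos: [0.5278, -0.4442, 0.0455]
tcp_rot: [3.141, 0.002, 2.806]
wrist_force: [-5.4, 6.6, 25.9]
opening: 0.0412
grip_force: 43.4
```

Request:
play_rows(rows=[[[0,0,0,0,0,0],[0,0,0,0,0,0],[0,0,0,0,0,0],[0,0,0,0,0,0],[0,0,3,0,0,0],[0,0,6,0,0,0],[0,0,10,0,0,0],[0,0,14,0,0,0],[0,0,16,0,0,0],[0,0,16,0,0,0]]], fingers=0.5)

```text
t: 16.3
ee_pos: [0.5286, -0.4456, 0.2087]
tcp_rot: [-3.14, 0.007, 2.805]
wrist_force: [-0.2, 0.7, 0.2]
opening: 0.0638
grip_force: 0.0
```

Request:
play_rows(rows=[[[-0.9,4,0,0,0,0],[-1.8,8,0,0,0,0],[-2.7,12,0,0,0,0],[-3.6,16,0,0,0,0],[-4.5,20,0,0,0,0],[-5.5,24,0,0,0,0],[-6.5,28,0,0,0,0],[-7.5,31.5,0,0,0,0],[-8.3,33.8,0,0,0,0],[-8.3,33.8,0,0,0,0]]], fingers=1)

```text
t: 17.13
ee_pos: [0.4429, -0.1014, 0.2029]
tcp_rot: [3.14, -0.002, 2.811]
wrist_force: [0.8, 0.1, -0.0]
opening: 0.0855
grip_force: 0.0
```

Request:
play_rows(rows=[[[0,0,0,0,0,0],[0,0,0,0,0,0]]])

```text
t: 17.3
ee_pos: [0.4445, -0.1061, 0.2034]
tcp_rot: [3.142, 0.0, 2.806]
wrist_force: [-0.1, 0.2, 0.3]
opening: 0.0857
grip_force: 0.0
```

Request:
play_rows(rows=[[[0.1,-0.1,-4,0,0,0],[0.1,-0.1,-8,0,0,0],[0.1,-0.1,-12,0,0,0],[0.1,-0.1,-15,0,0,0],[0.1,-0.1,-16.5,0,0,0],[0.1,-0.1,-16.5,0,0,0],[0.1,-0.1,-16.5,0,0,0]]])

```text
t: 17.88
ee_pos: [0.4449, -0.1083, 0.0379]
tcp_rot: [-3.14, -0.002, 2.803]
wrist_force: [0.2, -0.2, 0.7]
opening: 0.0856
grip_force: 0.0
```

Request:
play_rows(rows=[[[0,0,0,0,0,0],[0,0,0,0,0,0],[0,0,0,0,0,0],[0,0,0,0,0,0],[0,0,0,0,0,0],[0,0,0,0,0,0],[0,0,0,0,0,0]]], fingers=-1)

```text
t: 18.47
ee_pos: [0.4461, -0.1067, 0.0394]
tcp_rot: [3.141, 0.002, 2.806]
wrist_force: [-2.6, 2.5, 16.2]
opening: 0.0411
grip_force: 38.3
```

Request:
play_rows(rows=[[[0,0,1,0,0,0],[0,0,3,0,0,0],[0,0,6,0,0,0],[0,0,9,0,0,0],[0,0,11,0,0,0],[0,0,12,0,0,0],[0,0,12,0,0,0]]])

```text
t: 19.05
ee_pos: [0.4464, -0.1066, 0.1604]
tcp_rot: [3.139, 0.003, 2.806]
wrist_force: [0.4, 0.2, -1.6]
opening: 0.0413
grip_force: 41.2
```

Request:
play_rows(rows=[[[0.6,-2,0,0,0,0],[1.8,-5.5,0,0,0,0],[3.2,-9,0,0,0,0],[4.8,-12.5,0,0,0,0],[6.5,-16,0,0,0,0],[8.2,-19.5,0,0,0,0],[9.8,-22.5,0,0,0,0],[10.9,-24.7,0,0,0,0],[11.2,-25.3,0,0,0,0],[11.2,-25.3,0,0,0,0]]])

```text
t: 19.88
ee_pos: [0.5566, -0.3616, 0.1562]
tcp_rot: [-3.141, -0.002, 2.804]
wrist_force: [-0.1, -0.6, -2.1]
opening: 0.0408
grip_force: 41.1
```

Request:
play_rows(rows=[[[0,0,-3,0,0,0],[0,0,-6,0,0,0],[0,0,-8.5,0,0,0],[0,0,-10.2,0,0,0],[0,0,-10.8,0,0,0],[0,0,-11.1,0,0,0],[0,0,-11.3,0,0,0],[0,0,-11.3,0,0,0]]])

```text
t: 20.55
ee_pos: [0.5576, -0.3597, 0.0459]
tcp_rot: [-3.142, 0.001, 2.806]
wrist_force: [-0.3, 0.6, -1.3]
opening: 0.041
grip_force: 41.1
```

Request:
play_rows(rows=[[[0,0,-0.1,0,0,0],[0,0,-0.2,0,0,0],[0,0,-0.2,0,0,0]]])

```text
t: 20.8
ee_pos: [0.5579, -0.36, 0.0445]
tcp_rot: [3.141, 0.002, 2.806]
wrist_force: [-0.6, 2.0, 7.1]
opening: 0.041
grip_force: 41.9
```

Request:
play_rows(rows=[[[0,0,0,0,0,0],[0,0,0,0,0,0],[0,0,0,0,0,0],[0,0,0,0,0,0],[0,0,3,0,0,0],[0,0,6,0,0,0],[0,0,10,0,0,0],[0,0,13,0,0,0],[0,0,13,0,0,0],[0,0,13,0,0,0]]], fingers=0.5)

```text
t: 21.63
ee_pos: [0.5581, -0.3603, 0.1753]
tcp_rot: [-3.142, 0.003, 2.806]
wrist_force: [0.2, 0.1, -1.0]
opening: 0.0642
grip_force: 0.0
```

Request:
play_rows(rows=[[[-3,2.7,0,0,0,2],[-6,5.4,0,0,0,5],[-9,8.1,0,0,0,9.4],[-12,10.8,0,0,0,9.4],[-14.5,13,0,0,0,9.4],[-16.5,14.9,0,0,0,9.4],[-17.2,15.6,0,0,0,9.4],[-17.2,15.6,0,0,0,9.4],[-17.2,15.6,0,0,0,9.4]]], fingers=0.5)

```text
t: 22.38
ee_pos: [0.3854, -0.2034, 0.1731]
tcp_rot: [3.141, 0.0, 2.971]
wrist_force: [0.4, 0.0, 0.1]
opening: 0.0641
grip_force: 0.0
```

Run:
```python
from h import *
p=vision.camera_params("wrist"); im=vision.get_image("wrist")
o=robot.observe(); print(o["ee_pos"],o["tcp_rot"],o["joint_pos"])
s=vision.get_image("scene")[230:440,80:360]
cv2.imwrite("pics/w3.png",np.hstack([cv2.resize(im,(440,330)),cv2.resize(s,(360,330*1),interpolation=cv2.INTER_CUBIC)])[:,:,::-1])
for P in((.419,-.208,.024),(.331,-.194,.012)): print(proj("wrist",P,p)*440/560)
```

```text
[ 0.38578887 -0.20400325  0.17320076] [-3.14132558e+00  1.74568716e-04  2.97028535e+00] [-0.24397525  0.13820912  0.63979753  2.22399547 -0.11355887  0.80947001
  1.86922876]
[220.74595747 187.51372086]
[219.56859786 100.06890639]
```

View pics/w3.png

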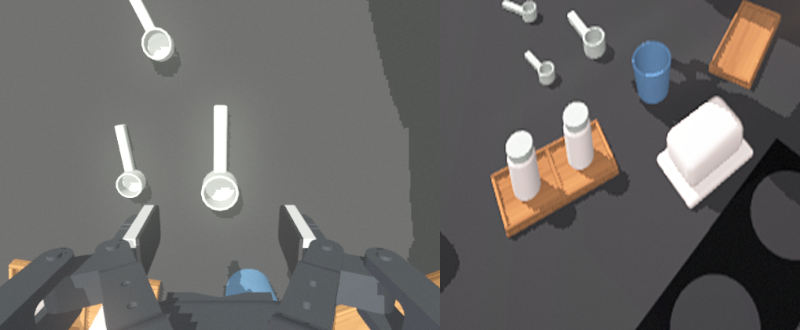

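Both jars stand upright, one per bay. The scoop handle is centred between the jaws: bowl at (220,190), handle end at (220,106). Descending with partly closed fingers.

Request:
play_rows(rows=[[[0.1,0,-4,0,0,0],[0.1,0,-8,0,0,0],[0.1,0,-11,0,0,0],[0.1,0,-13,0,0,0],[0.1,0,-14.2,0,0,0],[0.1,0,-14.2,0,0,0],[0.1,0,-14.2,0,0,0]]], fingers=-0.3)

```text
t: 23.07
ee_pos: [0.386, -0.2046, 0.0307]
tcp_rot: [-3.141, -0.002, 2.969]
wrist_force: [0.1, -0.2, -0.7]
opening: 0.0297
grip_force: 0.0
```

Request:
play_rows(rows=[[[0,0,-0.3,0,0,0],[0,0,-0.6,0,0,0],[0,0,-0.8,0,0,0],[0,0,-0.8,0,0,0]]])

```text
t: 23.4
ee_pos: [0.3866, -0.2038, 0.0235]
tcp_rot: [3.142, 0.001, 2.97]
wrist_force: [0.1, 0.7, 0.5]
opening: 0.0302
grip_force: 0.0
```

Request:
play_rows(rows=[[[0,0,-0.2,0,0,0],[0,0,-0.2,0,0,0],[0,0,-0.2,0,0,0]]])

```text
t: 23.65
ee_pos: [0.3864, -0.2038, 0.0214]
tcp_rot: [-3.142, 0.0, 2.97]
wrist_force: [0.9, 0.9, 0.4]
opening: 0.0301
grip_force: 0.0
```

Request:
play_rows(rows=[[[0,0,0,0,0,0],[0,0,0,0,0,0],[0,0,0,0,0,0],[0,0,0,0,0,0],[0,0,0,0,0,0]]], fingers=-1)

```text
t: 24.07
ee_pos: [0.3864, -0.2038, 0.0215]
tcp_rot: [3.141, 0.0, 2.97]
wrist_force: [-2.6, 0.3, 7.8]
opening: 0.0127
grip_force: 39.9
```

Request:
play_rows(rows=[[[0,0,1,0,0,0],[0,0,2,0,0,0],[0,0,4,0,0,0],[0,0,5,0,0,0],[0,0,5,0,0,0]]])

```text
t: 24.48
ee_pos: [0.3875, -0.2041, 0.0736]
tcp_rot: [3.141, 0.004, 2.97]
wrist_force: [0.5, 1.1, -0.1]
opening: 0.0127
grip_force: 39.2
```

Run:
```python
from h import *
a=vision.get_image("scene")[190:290,120:260]; b=vision.get_image("wrist")
cv2.imwrite("pics/s1.png",np.hstack([cv2.resize(a,(400,300),interpolation=cv2.INTER_CUBIC),cv2.resize(b,(400,300))])[:,:,::-1])
```

```text
(no output)
```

View pics/s1.png

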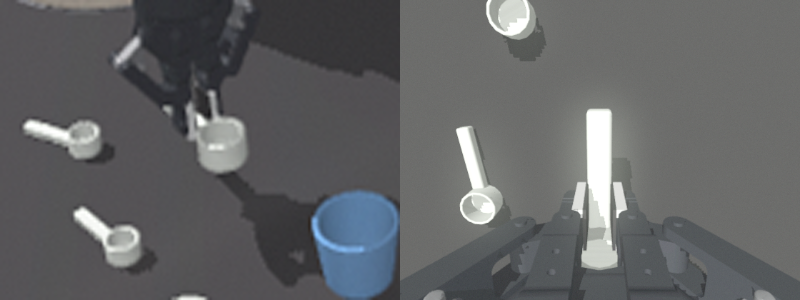

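The scoop is held level. Lifting it, then moving to the plain tray with a −66° turn.

Request:
play_rows(rows=[[[0,0,3,0,0,0],[0,0,6,0,0,-4],[2,1.5,7,0,0,-10],[5,3.8,7,0,0,-17],[8,6,7,0,0,-24],[11,8.3,7,0,0,-31],[14,10.6,7,0,0,-38],[17,12.8,7,0,0,-45],[20,15.1,7,0,0,-52],[22.5,17,7,0,0,-59]]])

```text
t: 25.42
ee_pos: [0.6129, -0.0313, 0.1402]
tcp_rot: [-3.141, -0.0, 1.936]
wrist_force: [0.1, 0.4, -0.4]
opening: 0.0122
grip_force: 39.3
```

Request:
play_rows(rows=[[[1.5,1.1,0,0,0,-5],[1.8,1.4,0,0,0,-7.2],[1.8,1.4,0,0,0,-7.2],[1.8,1.4,0,0,0,-7.2]]])

```text
t: 25.75
ee_pos: [0.6287, -0.02, 0.1403]
tcp_rot: [-3.14, 0.0, 1.816]
wrist_force: [-0.4, -1.1, -1.4]
opening: 0.0124
grip_force: 39.2
```

Request:
play_rows(rows=[[[0.2,0,-3,0,0,0],[0.2,0,-6,0,0,0],[0.2,0,-8,0,0,0],[0.2,0,-9,0,0,0],[0.2,0,-9,0,0,0],[0.2,0,-9,0,0,0]]])

```text
t: 26.25
ee_pos: [0.6311, -0.0207, 0.0518]
tcp_rot: [-3.141, 0.0, 1.814]
wrist_force: [0.2, 0.1, -0.3]
opening: 0.0122
grip_force: 39.2
```

Run:
```python
from h import *
a=vision.get_image("scene")[200:305,270:410]; b=vision.get_image("wrist")
cv2.imwrite("pics/s2.png",np.hstack([cv2.resize(a,(400,300),interpolation=cv2.INTER_CUBIC),cv2.resize(b,(400,300))])[:,:,::-1])
```

```text
(no output)
```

View pics/s2.png

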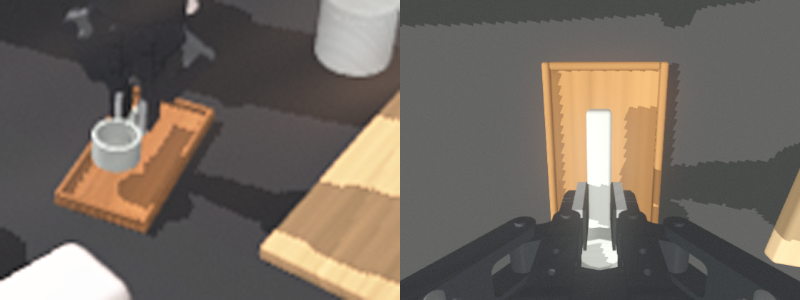

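The scoop lies along the tray, nearly centred: handle at x≈598, tray walls at 545 and 666. Lowering and releasing.

Request:
play_rows(rows=[[[0.2,0,-1,0,0,0],[0.2,0,-1.8,0,0,0],[0.2,0,-2.3,0,0,0],[0.2,0,-2.5,0,0,0],[0.2,0,-2.5,0,0,0],[0.2,0,-2.5,0,0,0]]])

```text
t: 26.85
ee_pos: [0.6331, -0.0196, 0.0266]
tcp_rot: [-3.141, -0.001, 1.815]
wrist_force: [-5.6, 1.6, 14.4]
opening: 0.0125
grip_force: 40.9
```

Request:
play_rows(rows=[[[0,0,0,0,0,0],[0,0,0,0,0,0],[0,0,0,0,0,0],[0,0,1,0,0,0],[0,0,3,0,0,0],[0,0,7,0,0,0],[0,0,11,0,0,0],[0,0,15,0,0,0],[0,0,18,0,0,0],[0,0,20,0,0,0]]], fingers=-0.35)

```text
t: 27.68
ee_pos: [0.6339, -0.0204, 0.2304]
tcp_rot: [3.138, 0.0, 1.814]
wrist_force: [0.3, -0.1, -0.5]
opening: 0.0279
grip_force: 0.0
```

Request:
play_rows(rows=[[[-4,3,2,0,0,0],[-7,6,2,0,0,0],[-10,8,2,0,0,0],[-13,10,2,0,0,0],[-16,12,2,0,0,0],[-16,12,2,0,0,0],[-16,12,2,0,0,0],[-16,12,2,0,0,0]]])

```text
t: 28.35
ee_pos: [0.4733, 0.1007, 0.2469]
tcp_rot: [3.141, -0.001, 1.816]
wrist_force: [0.6, -1.0, 0.3]
opening: 0.0278
grip_force: 0.0
```

Run:
```python
from h import *
a=vision.get_image("scene"); b=vision.get_image("top")[70:245,40:520]
cv2.imwrite("pics/f.png",np.vstack([cv2.resize(a[120:370,100:500],(480,300),interpolation=cv2.INTER_CUBIC),cv2.resize(b,(480,175))]).repeat(1,0)[:,:,::-1])
```

```text
(no output)
```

View pics/f.png

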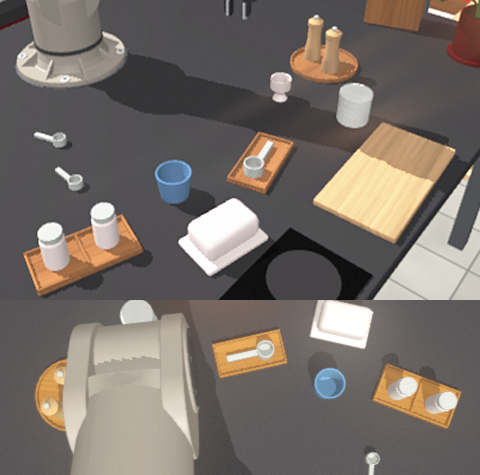

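The final view shows everything in place: mills in the round tray, jars in separate bays, the scoop flat in the plain tray, and the cup and egg cup where they were. Handing in.

```bash
python3 -c "
from plant import robot
print(robot.job_done())"
```

```text
the job is handed in; nothing more can be done
None
```

I handed the job in at about 28 s of the 128 s. In the last pictures both jars stand one per bay, both mills stand in the round tray, the scoop lies bowl up in the plain tray, and the cup and egg cup look unmoved. The hand-in returned no verdict.

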